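# Set the extraction damper to the third click

## Robot

A 6-joint arm with a two-finger parallel gripper is mounted at the origin on the work surface. World frame = base frame: x ahead of the robot, y to its left, z up, the work surface at z = 0. Lengths are in m, angles in degrees, forces in N, time in s.
With the tool pointing down it reaches from about 0.375 to 0.9 m from the base axis. Payload 3.1 kg.
Tool frame: the origin (TCP) lies at the very end of the fingers, on their centre line; the grasp point (between the pads) lies 19 mm behind it; z points along the fingers, x is the direction in which the jaws open and shut, and the axes are right-handed (so a half turn about z gives the same grasp; the last joint's range is limited). The gripper opens to 87 mm and grips with 3 to 60 N. Pads are 19 mm wide; open, the fingers measure 117 mm over their backs; the gripper's body (75 mm by 190 mm) begins 51 mm behind the grasp point.
Start: joints at [-78.638, 30.224, 82.088, -0, 67.689, -10.227], TCP at [0.23, -0.581, 0.223] pointing down, gripper open.
Joint ranges: [-176.69, 176.69], [-43.24, 126.21], [12.49, 139.97], [-82, 262], [0, 151.66], [-163.58, 163.58]. Speed limits (degrees/s): [159.86, 159.86, 180, 180, 180, 180].

## Interface

Orientations are given as a 3x3 rotation matrix whose columns are the frame's x, y, z axes.
In Python, from rig import bot gives the robot as it stands.
- The arm moves only by the tool arm_command, never from a script. Its argument "plan" is a list of rows, each an object of numbers: "claw": the opening, from 0 (shut) to 1 (fully open); "dx", "dy", "dz": the shift along the tool's x, y, z in cm; "twist": the turn about the tool's z in degrees. A call has 1 to 8 rows; each row is the pose to reach, as a shift and turn from the pose measured when the call began, along the tool's axes at that moment; what a row does not reach only later rows make up. A row lasts 1/12 s, in which the tool goes at most 41.7 mm and 7.16 degrees, less where a joint would pass 70% of its speed; a pose out of reach is approached as far as the arm can. A call with a gripper value outside its range is refused whole. The fingers move at their own pace and stop on an object; the grip force is fixed at half the most. Time passes only in rows, so rows that repeat a pose let the fingers close. It gives the time, the measured TCP pose, the force and the opening at its end, in the units of the state.
- bot.read_state(): the state, without advancing time (a new reading comes with each control period).
- bot.capture(name): name is "scene" or "top"; returns the picture (384x512x3 uint8, red, green, blue); there is no depth.
- bot.calibration(name): a dict with "intrinsics" (3x3 intrinsics, pixels), "k1" (the pictures are not rectified: a ray, as slopes to the right and down, at radius r is drawn at 1 + k1 r^2 times it, then the intrinsics apply), "rvec" (rotation vector, rad) and "tvec" (3), from world to camera coordinates, as OpenCV has them. Camera axes: x right, y down, z forward; pixel columns grow to the right and rows downward; lengths in m; the calibration is good to about 2 mm. A picture is of the moment at which its call begins. calibration takes no time and is no camera call.
- bot.hand_in(): hands the job in, once; it reports no verdict.
The state is a dict: "time_s": time; "joint_positions": joint angles; "qvel": joint speeds; "tau": joint torques, N m; "position": TCP position; "tcp_rot": TCP orientation; "force": force on the tool from outside, world axes, zero at the start; "moment": the same for the moment, N m; "opening": opening from 0.0 (shut) to 1.0 (fully open).
Only numpy, scipy, OpenCV 4.12 (cv2) and the standard library are available. Lean on these libraries where they do the work, as an engineer would, in place of code of your own. Each camera call takes 0.05 s, during which the arm holds its last target.

## Task

The extraction damper on the painting bench was left part open: with your fingertips push its red lever all the way back to the shut end stop, then push it open again, counting the clicks, and leave it resting in the third click from the shut end, without ever letting it slip on past the third. Only push the lever, do not pinch it, and leave the blue lever and the mug, bowl, jars and tools on the worktop where they are.

Things in the scene. Friction and masses are not known exactly. Their poses are not given: they have to be found in the camera images.
- damper: extraction damper: grey metal box fixed to the worktop, 90 x 210 mm and 50 mm high, with an aluminium duct spigot (48 mm across, 40 mm long) at the back. Origin: centre of its underside; z up; its +y axis runs along the box in the direction in which the lever opens, +x points to the spigot side. The lever slot runs along y in the middle of the flat top; seven black ticks on the top beside the slot mark the seven resting places, the broad one is the shut end.
- damper_lever (a joint): red lever along its slot, in m: 0 at the shut stop, 0.108 fully open, growing to the damper's +y. Sprung clicks hold it every 18 mm: first 0.018, second 0.036, third 0.054, up to the sixth. Leaving one takes about 5 N, falling to nothing at the hump half-way; some 2 mm past the hump it jumps by itself into the next and stays. Starts at or near the first or second click.
- damper_lever_mid (a point): middle of the red lever, half-way up (22 mm above the box's top, 72 mm above the worktop). The lever is an upright paddle, 36 mm across the slot, 16 mm thick along the slot, its top 45 mm above the box's top; it is made of two 7 mm plates, one facing the shut end (push on it to open) and one facing the open end (push on it to shut), with a black seam between. With the joint at 0 this point is 54 mm from the middle of the box towards the damper's -y.
- airbox: airbrush air box: white box of the same size and build, fixed, with a blue lever and a short brass nipple at the back; to be left alone. Origin: centre of its underside; y along its slot.
- air_lever_mid (a point): middle of the blue lever (same size as the red one); slides stiffly without clicks; to be left alone
- mug: yellow enamel mug, 80 mm across, 80 mm high, bystander; origin: centre of its underside
- clay_bowl: terracotta bowl, 90 mm across, 50 mm high, bystander; origin: centre of its underside
- paint_jar: orange paint jar with white cap, 40 mm across, 60 mm high, bystander; origin: centre of its underside
- green_jar: green paint jar with black cap, 48 mm across, 65 mm high, bystander; origin: centre of its underside
- brush: paint brush lying flat, about 180 mm long along its x, bystander
- scraper: flat scraper lying flat, about 200 mm long along its x, bystander
- tweezers: steel tweezers lying flat, about 165 mm long along their x, bystander
There are look-alikes about, which are no part of the job. What is shaped like the damper but turquoise is not meant.

How it is judged:
By the outcome, as a careful person would: the job done as asked, in the order asked, and still so for the second after the job is handed in, with the robot touching nothing.
It also fails if it takes over 54 s, if anything falls off the work surface, if the arm or the gripper's body presses on something with over 40 N, if the wrist force passes 120 N, or if a joint passes its speed limit or range.

## Working session

There is one attempt and no reset: what is moved stays moved. The work goes in short steps, Python scripts to look and compute and a tool call to move; the robot and the scene stay as the last step left them, time stands still between calls to the robot, and variables do not carry over. Pictures are saved under pics/ and viewed, and the job is handed in when it is done.

Besides the shell and the picture viewer there is one more tool, called after "Request:" as a command line: name --argument value ..., lists and objects as JSON in quotes. arm_command: Moves the arm, as the interface text tells. Its arguments: {"type":"object","properties":{"plan":{"type":"array"}},"required":["plan"]}

```bash
mkdir -p pics; ls; python3 - <<'E'
from rig import bot
import cv2
for n in("scene","top"):
    im=bot.capture(n); cv2.imwrite(f"pics/{n}0.png",im[:,:,::-1])
    print(n,bot.calibration(n))
print(bot.read_state())
E
```

```text
pics
scene {'intrinsics': array([[389.69240217,   0.        , 256.95036987],
       [  0.        , 389.69240217, 192.28862317],
       [  0.        ,   0.        ,   1.        ]]), 'k1': -0.072481436773153, 'rvec': array([ 1.5071147 ,  1.88683527, -0.93438924]), 'tvec': array([ 0.10915882, -0.26178925,  1.62862694])}
top {'intrinsics': array([[417.13698569,   0.        , 259.81140926],
       [  0.        , 417.13698569, 198.34633581],
       [  0.        ,   0.        ,   1.        ]]), 'k1': 0.037638872233448153, 'rvec': array([ 2.16955342, -2.17163331,  0.08809403]), 'tvec': array([0.01806236, 0.50903774, 1.23698089])}
{'time_s': 0.1, 'joint_positions': array([-7.86389024e+01,  3.02734362e+01,  8.21484456e+01, -1.28627211e-05,
        6.76896331e+01, -1.02264729e+01]), 'qvel': array([ 0.04309688, -0.03730974, -0.09749311,  0.15452439, -0.07363825,
       -0.01226659]), 'tau': array([ 5.92407323e-04, -4.40983844e+01, -1.77150625e+01,  6.35856483e-02,
        5.33973018e-02, -3.65783069e-05]), 'position': array([ 0.22985653, -0.58049442,  0.221675  ]), 'tcp_rot': array([[ 3.67922554e-01, -9.29856358e-01, -3.83608929e-04],
       [-9.29854465e-01, -3.67922592e-01,  1.90812330e-03],
       [-1.91541897e-03, -3.45341121e-04, -9.99998106e-01]]), 'force': array([-1.14816408,  0.65177565,  0.81813822]), 'moment': array([-0.07267912,  0.03294277,  0.02446449]), 'opening': 1.0001900649945985}
```

View pics/scene0.png

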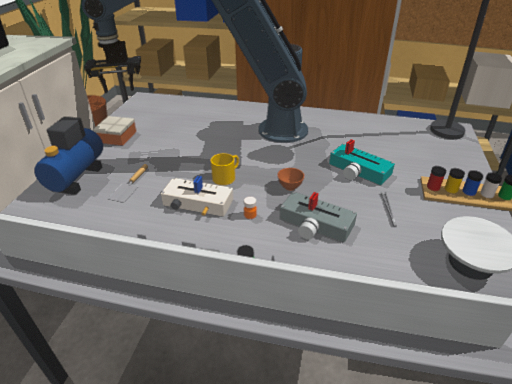

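View pics/top0.png

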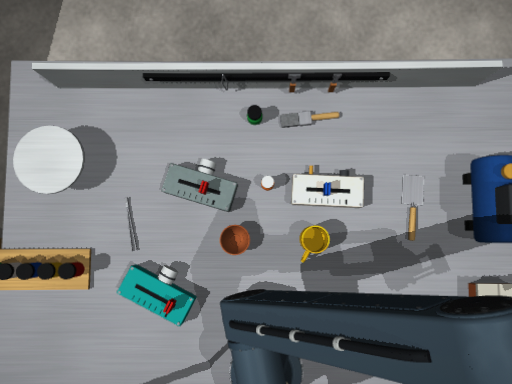

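```bash
cat > h.py <<'E'
import numpy as np,cv2
from rig import bot
def cam(n):
    c=bot.calibration(n);R,_=cv2.Rodrigues(c['rvec']);return c['intrinsics'],np.array([c['k1'],0,0,0.]),R,np.array(c['tvec']),np.array(c['rvec'])
def ray(n,uv,z):
    K,d,R,t,_=cam(n)
    p=cv2.undistortPoints(np.array([[uv]],float),K,d)[0,0]
    r=R.T@np.array([p[0],p[1],1]);o=-R.T@t
    return o+r*(z-o[2])/r[2]
def proj(n,P):
    K,d,R,t,rv=cam(n)
    return cv2.projectPoints(np.array(P,float).reshape(-1,3),rv,t,K,d)[0][:,0]
E
python3 - <<'E'
import cv2
t=cv2.imread('pics/top0.png');s=cv2.imread('pics/scene0.png')
a=cv2.resize(t[150:225,150:250],None,fx=8,fy=8,interpolation=cv2.INTER_CUBIC)
b=cv2.resize(s[180:245,270:370],None,fx=8,fy=8,interpolation=cv2.INTER_CUBIC)
cv2.imwrite('pics/ct.png',a);cv2.imwrite('pics/cs.png',b)
E
```

```text
(no output)
```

View pics/ct.png

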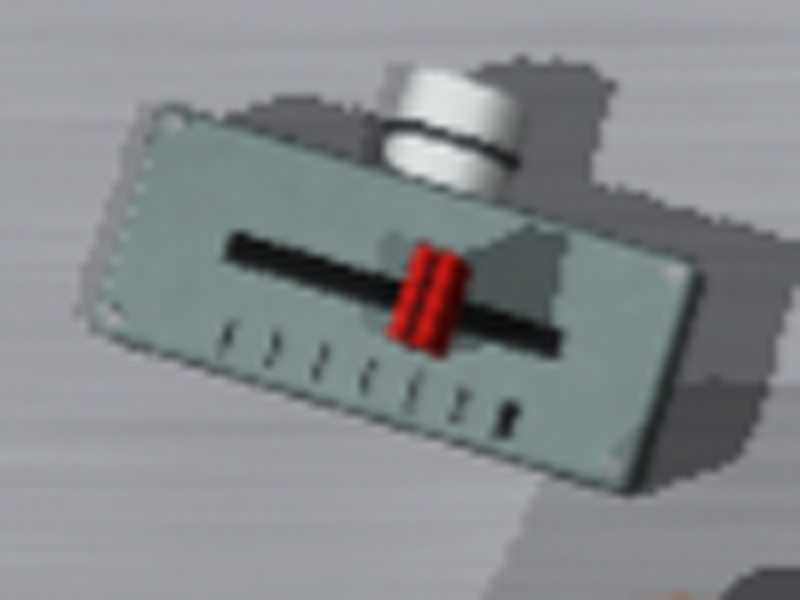

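View pics/cs.png

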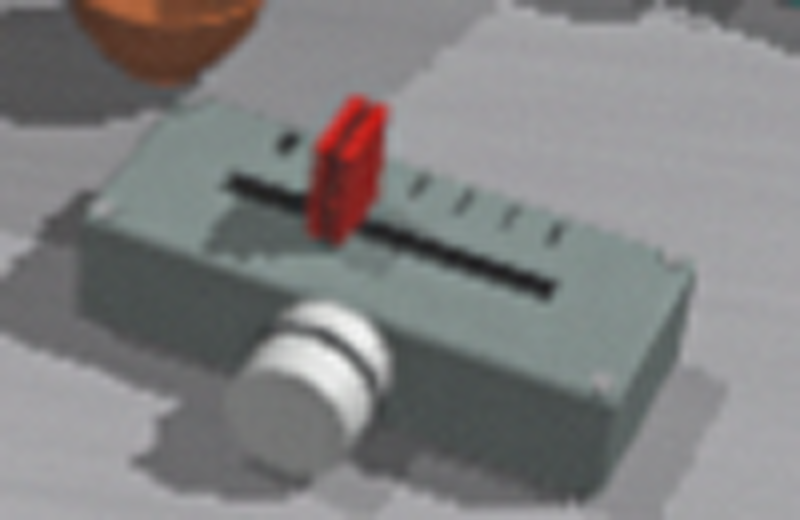

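```bash
cat > fit.py <<'E'
from h import *
from scipy.optimize import least_squares
f=lambda p,o:np.array(p)/8-0.44+np.array(o)
# order: (x+,y+),(x+,y-),(x-,y-),(x-,y+)
T=[f(p,(150,150)) for p in[(158,103),(703,270),(632,492),(90,328)]]
S=[f(p,(270,180)) for p in[(612,403),(83,215),(208,95),(692,262)]]
loc=np.array([[.045,.105,.05],[.045,-.105,.05],[-.045,-.105,.05],[-.045,.105,.05]])
def W(p,l):
    c,s=np.cos(p[2]),np.sin(p[2]);R=np.array([[c,-s,0],[s,c,0],[0,0,1]]);return np.atleast_2d(l)@R.T+[p[0],p[1],0]
for use in('t','s','ts'):
    def r(p):
        o=[]
        if 't' in use:o.append((proj('top',W(p,loc))-T).ravel())
        if 's' in use:o.append((proj('scene',W(p,loc))-S).ravel())
        return np.concatenate(o)
    q=least_squares(r,[.5,.15,0.]);print(use,q.x[:2],np.degrees(q.x[2]),np.abs(q.fun).max())
p=q.x;np.save('pose.npy',p)
print('ax y',W([0,0,p[2]],[0,1,0]))
for j in range(0,7):
  for n,o in(('top',(150,150)),('scene',(270,180))):
    print(j,n,(proj(n,W(p,[0,-.054+.018*j,.095]))-o+.44)*8)
for n,u in(('top',(234.5,240)),('scene',(290,180)),('top',(267,183)),('top',(254,115))): print(n,ray(n,u,.05))
E
python3 fit.py
```

```text
t [0.54131189 0.19765619] -16.9645476550392 0.7399935208913746
s [0.54512091 0.198761  ] -18.724586095922756 1.8996296496519562
ts [0.54249016 0.19823541] -17.59801064069292 2.4908492249994083
ax y [[0.30233679 0.95320117 0.        ]]
0 top [[518.05377749 324.83545687]]
0 scene [[264.73220477  90.4203195 ]]
1 top [[470.13456052 309.74640273]]
1 scene [[309.67437127 105.4995428 ]]
2 top [[422.24727607 294.66823589]]
2 scene [[355.1616483  120.76630099]]
3 top [[374.38947624 279.60018247]]
3 scene [[401.19912307 136.22248749]]
4 top [[326.55872904 264.54147365]]
4 scene [[447.79173848 151.86995484]]
5 top [[278.75261827 249.49134554]]
5 scene [[494.9442747  167.71050889]]
6 top [[230.96874346 234.44903926]]
6 scene [[542.66132931 183.74590245]]
top [0.38417914 0.09154918 0.05      ]
scene [0.41834159 0.09412505 0.05      ]
top [ 0.5522828  -0.00402015  0.05      ]
top [0.75826089 0.03466227 0.05      ]
```

```bash
cat >> h.py <<'E'
YAW=np.radians(-17.2);C=np.array([.5418,.198])
def goto(lx,ly,z):
    s=bot.read_state();R=np.array(s['tcp_rot']);P=np.array(s['position'])
    c,sn=np.cos(YAW),np.sin(YAW);Rz=np.array([[c,-sn],[sn,c]])
    w=np.r_[C+Rz@[lx,ly],z]
    d=R.T@(w-P)*100
    G=np.array([[c,sn,0],[sn,-c,0],[0,0,-1]])
    rv=cv2.Rodrigues(R.T@G)[0].ravel()
    l=Rz.T@(P[:2]-C)
    print('t',s['time_s'],'local',l.round(4),'z',P[2].round(4),'F loc',(Rz.T@np.array(s['force'])[:2]).round(2),'Fz',round(s['force'][2],2),'op',round(s['opening'],3))
    print('world target',w.round(3),'d cm',d.round(2),'rot deg',np.degrees(rv).round(2))
E
python3 -c "
from h import *
goto(0,.03,.2)"
```

```text
t 0.1 local [-0.0678 -0.8359] z 0.2217 F loc [-1.29  0.28] Fz 0.82 op 1.0
world target [0.551 0.227 0.2  ] d cm [-63.25 -59.53   2.31] rot deg [ -0.07   0.09 -51.21]
```

Candidates for the lever: the grey box's red lever at top (203,187), the turquoise box's red lever at (169,306) and the white box's blue lever at (327,189). I choose the grey one. In the close crop it has a spigot and a broad tick at its right end, and the lever sits at about the second click.

Request:
arm_command --plan '[{"claw":0,"dx":-63.2,"dy":-59.5,"dz":1.0,"twist":-51.2},{"claw":0,"dx":-63.2,"dy":-59.5,"dz":1.0,"twist":-51.2},{"claw":0,"dx":-63.2,"dy":-59.5,"dz":1.0,"twist":-51.2},{"claw":0,"dx":-63.2,"dy":-59.5,"dz":1.0,"twist":-51.2},{"claw":0,"dx":-63.2,"dy":-59.5,"dz":1.0,"twist":-51.2},{"claw":0,"dx":-63.2,"dy":-59.5,"dz":1.0,"twist":-51.2},{"claw":0,"dx":-63.2,"dy":-59.5,"dz":1.0,"twist":-51.2},{"claw":0,"dx":-63.2,"dy":-59.5,"dz":1.0,"twist":-51.2}]'

```text
time_s: 0.77
position: [0.3531, -0.2693, 0.2187]
tcp_rot: [[0.956, -0.292, -0.001], [-0.292, -0.956, 0.002], [-0.001, -0.002, -1.0]]
force: [0.3, 0.2, 0.1]
opening: 0.478
```

```bash
python3 -c "
from h import *
goto(0,.03,.2)"
```

```text
t 0.7667 local [-0.0421 -0.5022] z 0.2187 F loc [0.26 0.25] Fz 0.1 op 0.478
world target [0.551 0.227 0.2  ] d cm [  4.41 -53.2    1.98] rot deg [-0.12  0.08  0.21]
```

Request:
arm_command --plan '[{"claw":0,"dx":4.4,"dy":-53.2,"dz":1.5,"twist":0.2},{"claw":0,"dx":4.4,"dy":-53.2,"dz":1.5,"twist":0.2},{"claw":0,"dx":4.4,"dy":-53.2,"dz":1.5,"twist":0.2},{"claw":0,"dx":4.4,"dy":-53.2,"dz":1.5,"twist":0.2},{"claw":0,"dx":4.4,"dy":-53.2,"dz":1.5,"twist":0.2},{"claw":0,"dx":4.4,"dy":-53.2,"dz":1.5,"twist":0.2},{"claw":0,"dx":4.4,"dy":-53.2,"dz":1.5,"twist":0.2},{"claw":0,"dx":4.4,"dy":-53.2,"dz":1.5,"twist":0.2}]'

```text
time_s: 1.43
position: [0.476, 0.0406, 0.2099]
tcp_rot: [[0.955, -0.295, -0.001], [-0.295, -0.955, 0.002], [-0.002, -0.002, -1.0]]
force: [0.9, -0.4, -0.5]
opening: 0.007
```

Request:
arm_command --plan '[{"claw":0,"dx":0,"dy":-20,"dz":0},{"claw":0,"dx":0,"dy":-20,"dz":0},{"claw":0,"dx":0,"dy":-20,"dz":0},{"claw":0,"dx":0,"dy":-20,"dz":0},{"claw":0,"dx":0,"dy":-20,"dz":0},{"claw":0,"dx":0,"dy":-20,"dz":0},{"claw":0,"dx":0,"dy":-20,"dz":0}]'

```text
$.plan[0]: bad value
```

```bash
python3 -c "
from h import *
goto(0,.03,.066)"
```

```text
t 1.4333 local [-0.0163 -0.1699] z 0.2099 F loc [ 0.98 -0.09] Fz -0.51 op 0.007
world target [0.551 0.227 0.066] d cm [  1.66 -19.96  14.43] rot deg [-0.11  0.1   0.02]
```

Request:
arm_command --plan '[{"claw":0,"dx":1.7,"dy":-20,"dz":0,"twist":0},{"claw":0,"dx":1.7,"dy":-20,"dz":0,"twist":0},{"claw":0,"dx":1.7,"dy":-20,"dz":0,"twist":0},{"claw":0,"dx":1.7,"dy":-20,"dz":0,"twist":0},{"claw":0,"dx":1.7,"dy":-20,"dz":0,"twist":0},{"claw":0,"dx":1.7,"dy":-20,"dz":5,"twist":0},{"claw":0,"dx":1.7,"dy":-20,"dz":8,"twist":0},{"claw":0,"dx":1.7,"dy":-20,"dz":8,"twist":0}]'

```text
time_s: 2.1
position: [0.5452, 0.2264, 0.1227]
tcp_rot: [[0.956, -0.294, -0.017], [-0.294, -0.956, -0.001], [-0.016, 0.006, -1.0]]
force: [-1.8, -1.3, -1.7]
opening: 0.011
```

```bash
python3 -c "
from h import *
goto(0,.03,.066)
im=bot.capture('scene');cv2.imwrite('pics/s1.png',cv2.resize(im[150:250,250:390,::-1],None,fx=5,fy=5))
"
```

```text
t 2.1 local [-0.0052  0.0281] z 0.1227 F loc [-1.3  -1.81] Fz -1.66 op 0.011
world target [0.551 0.227 0.066] d cm [ 0.61 -0.22  5.66] rot deg [0.36 0.93 0.12]
```

View pics/s1.png

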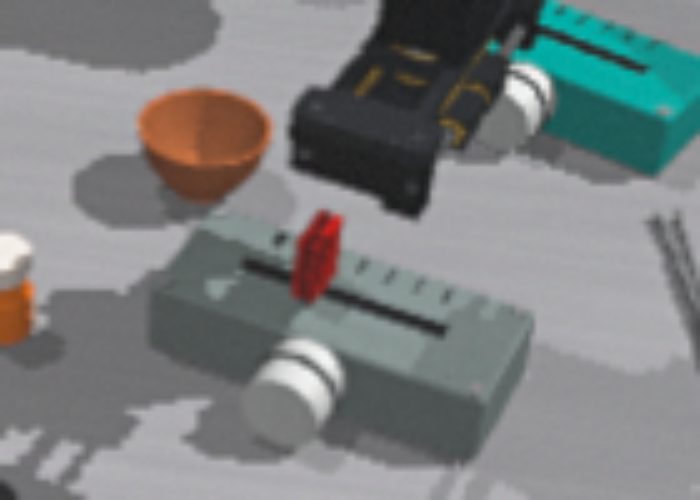

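```bash
python3 -c "
from h import *
goto(0,.03,.066)
s=bot.read_state();P=np.array(s['position']);R=np.array(s['tcp_rot'])
print((proj('scene',[P,P-R[:,2]*.019,P-R[:,2]*.07,P-R[:,2]*.07+R[:,0]*.095,P+R[:,1]*.01,P+R[:,0]*.015])-[250,150])*5)
im=bot.capture('scene');cv2.imwrite('pics/s2.png',cv2.resize(im[0:300,170:470,::-1],None,fx=2,fy=2))
im=bot.capture('top');cv2.imwrite('pics/t2.png',cv2.resize(im[130:330,100:350,::-1],None,fx=3,fy=3))
"
```

```text
t 2.15 local [-0.0033  0.0287] z 0.126 F loc [-0.89  1.15] Fz 0.21 op 0.005
world target [0.551 0.227 0.066] d cm [ 0.4  -0.16  6.  ] rot deg [0.22 0.69 0.07]
[[403.000127   201.13444762]
 [406.68036154 174.12407385]
 [416.90788917  98.65210441]
 [348.02640714 192.84255659]
 [386.34919375 195.75456233]
 [392.96895587 215.63628048]]
```

View pics/s2.png

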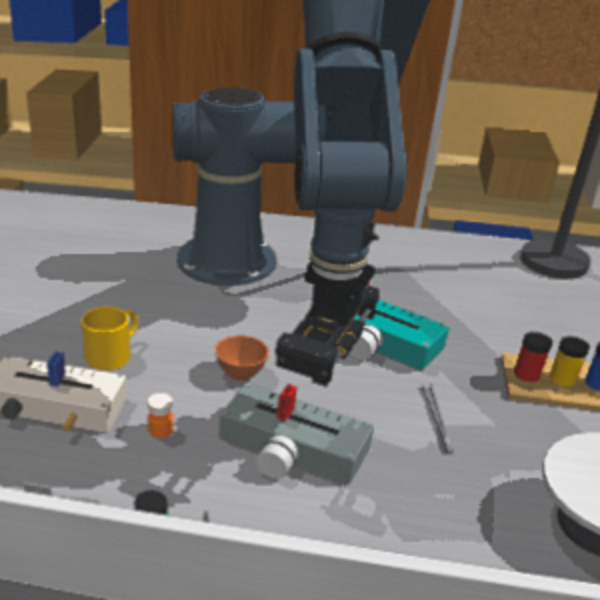

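View pics/t2.png

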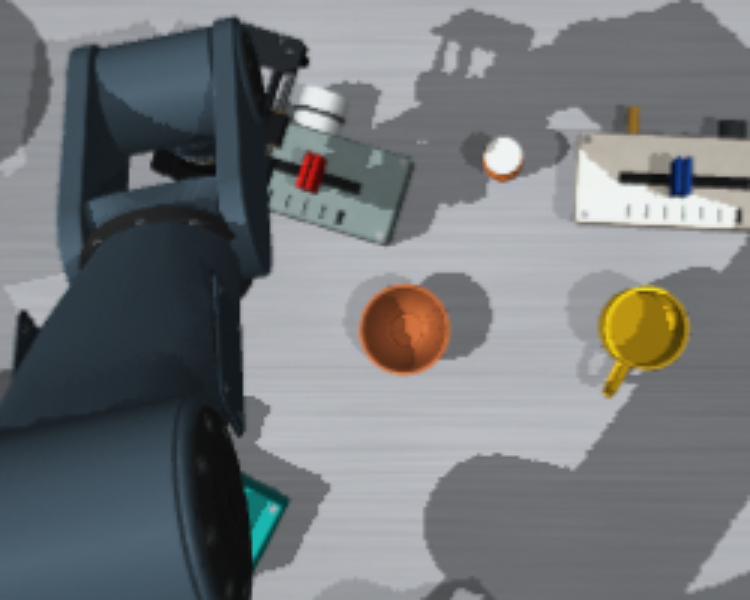

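Request:
arm_command --plan '[{"claw":0,"dx":0.4,"dy":-0.2,"dz":2,"twist":0},{"claw":0,"dx":0.4,"dy":-0.2,"dz":4,"twist":0},{"claw":0,"dx":0.4,"dy":-0.2,"dz":5,"twist":0},{"claw":0,"dx":0.4,"dy":-0.2,"dz":6,"twist":0},{"claw":0,"dx":0.4,"dy":-0.2,"dz":6,"twist":0},{"claw":0,"dx":0.4,"dy":-0.2,"dz":6,"twist":0}]'

```text
time_s: 2.75
position: [0.5564, 0.2274, 0.0718]
tcp_rot: [[0.955, -0.296, 0.0], [-0.296, -0.955, 0.003], [-0.001, -0.003, -1.0]]
force: [0.1, -1.1, 1.3]
opening: 0.002
```

```bash
python3 -c "
from h import *
im=bot.capture('scene');cv2.imwrite('pics/s3.png',cv2.resize(im[150:250,250:390,::-1],None,fx=5,fy=5))
goto(0,.03,.066)
"
```

```text
t 2.8 local [0.0055 0.0327] z 0.0721 F loc [0.   0.23] Fz 0.14 op 0.007
world target [0.551 0.227 0.066] d cm [-0.55  0.27  0.61] rot deg [-0.17 -0.01 -0.02]
```

View pics/s3.png

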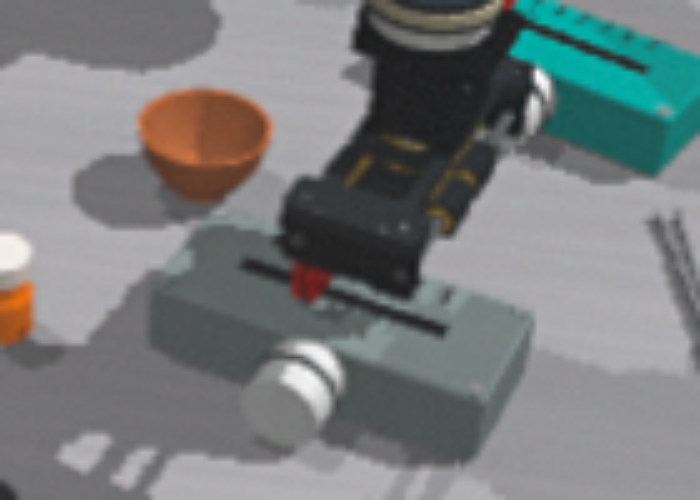

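Request:
arm_command --plan '[{"claw":0,"dx":-0.5,"dy":0.3,"dz":0.6,"twist":0},{"claw":0,"dx":-0.5,"dy":0.8,"dz":0.6,"twist":0},{"claw":0,"dx":-0.5,"dy":1.3,"dz":0.6,"twist":0},{"claw":0,"dx":-0.5,"dy":1.8,"dz":0.6,"twist":0},{"claw":0,"dx":-0.5,"dy":2.1,"dz":0.6,"twist":0},{"claw":0,"dx":-0.5,"dy":2.4,"dz":0.6,"twist":0},{"claw":0,"dx":-0.5,"dy":2.6,"dz":0.6,"twist":0},{"claw":0,"dx":-0.5,"dy":2.6,"dz":0.6,"twist":0}]'

```text
time_s: 3.47
position: [0.5442, 0.2037, 0.0661]
tcp_rot: [[0.955, -0.297, 0.001], [-0.297, -0.955, 0.003], [-0.0, -0.003, -1.0]]
force: [1.2, 0.3, -0.3]
opening: 0.003
```

```bash
python3 -c "
from h import *
goto(0,-.015,.066)
"
```

```text
t 3.4667 local [0.0006 0.0062] z 0.0661 F loc [1.07 0.61] Fz -0.32 op 0.003
world target [0.537 0.184 0.066] d cm [-0.06  2.12  0.  ] rot deg [-0.16  0.   -0.05]
```

Request:
arm_command --plan '[{"claw":0,"dx":0,"dy":0.3,"dz":0,"twist":0},{"claw":0,"dx":0,"dy":0.6,"dz":0,"twist":0},{"claw":0,"dx":0,"dy":0.9,"dz":0,"twist":0},{"claw":0,"dx":0,"dy":1.2,"dz":0,"twist":0},{"claw":0,"dx":0,"dy":1.2,"dz":0,"twist":0}]'

```text
time_s: 3.88
position: [0.5405, 0.192, 0.066]
tcp_rot: [[0.955, -0.296, 0.001], [-0.296, -0.955, 0.002], [-0.0, -0.003, -1.0]]
force: [-0.5, -0.6, -0.7]
opening: 0.007
```

```bash
python3 -c "
from h import *
goto(0,-.03,.066)
"
```

```text
t 3.8833 local [ 0.0006 -0.0061] z 0.066 F loc [-0.27 -0.69] Fz -0.71 op 0.007
world target [0.533 0.169 0.066] d cm [-0.06  2.39 -0.  ] rot deg [-0.15  0.   -0.03]
```

Request:
arm_command --plan '[{"claw":0,"dx":0,"dy":0.3,"dz":0,"twist":0},{"claw":0,"dx":0,"dy":0.6,"dz":0,"twist":0},{"claw":0,"dx":0,"dy":0.9,"dz":0,"twist":0},{"claw":0,"dx":0,"dy":1.2,"dz":0,"twist":0},{"claw":0,"dx":0,"dy":1.2,"dz":0,"twist":0}]'

```text
time_s: 4.3
position: [0.5369, 0.1807, 0.066]
tcp_rot: [[0.955, -0.297, 0.001], [-0.297, -0.955, 0.004], [-0.0, -0.004, -1.0]]
force: [0.1, 2.9, -0.6]
opening: 0.003
```

```bash
python3 -c "
from h import *
goto(0,-.036,.066)
"
```

```text
t 4.3 local [ 0.0004 -0.018 ] z 0.066 F loc [-0.77  2.85] Fz -0.59 op 0.003
world target [0.531 0.164 0.066] d cm [-0.04  1.8  -0.01] rot deg [-0.21  0.01 -0.1 ]
```

Request:
arm_command --plan '[{"claw":0,"dx":0,"dy":0.3,"dz":0,"twist":0},{"claw":0,"dx":0,"dy":0.6,"dz":0,"twist":0},{"claw":0,"dx":0,"dy":0.9,"dz":0,"twist":0},{"claw":0,"dx":0,"dy":1.2,"dz":0,"twist":0},{"claw":0,"dx":0,"dy":1.4,"dz":0,"twist":0},{"claw":0,"dx":0,"dy":1.4,"dz":0,"twist":0}]'

```text
time_s: 4.8
position: [0.5323, 0.1664, 0.0659]
tcp_rot: [[0.955, -0.298, -0.0], [-0.298, -0.955, 0.003], [-0.001, -0.003, -1.0]]
force: [0.0, -0.3, 0.1]
opening: 0.003
```

```bash
python3 -c "
from h import *
im=bot.capture('top');cv2.imwrite('pics/t4.png',cv2.resize(im[150:225,150:250,::-1],None,fx=8,fy=8,interpolation=cv2.INTER_CUBIC))
goto(0,-.036,.066)
"
```

```text
t 4.85 local [ 0.0004 -0.0327] z 0.0659 F loc [1.23 0.42] Fz -0.3 op 0.006
world target [0.531 0.164 0.066] d cm [-0.04  0.33 -0.01] rot deg [-0.18  0.04 -0.13]
```

View pics/t4.png

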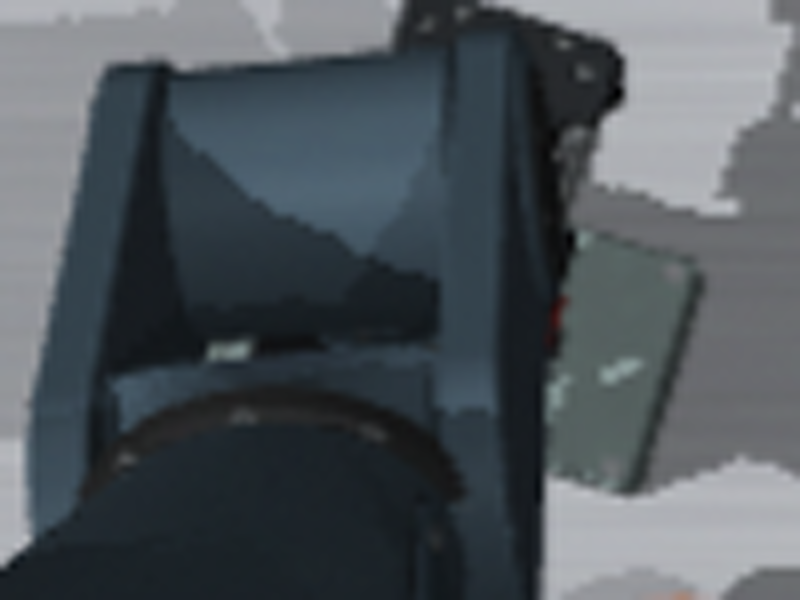

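Request:
arm_command --plan '[{"claw":0,"dx":0,"dy":0.2,"dz":0,"twist":0},{"claw":0,"dx":0,"dy":0.4,"dz":0,"twist":0},{"claw":0,"dx":0,"dy":0.5,"dz":0,"twist":0},{"claw":0,"dx":0,"dy":0.5,"dz":0,"twist":0}]'

```text
time_s: 5.18
position: [0.5323, 0.1648, 0.0661]
tcp_rot: [[0.954, -0.3, 0.004], [-0.3, -0.954, 0.008], [0.001, -0.009, -1.0]]
force: [1.9, 11.9, -2.3]
opening: 0.006
```

```bash
python3 -c "
from h import *
goto(0,-.036,.066)
"
```

```text
t 5.1833 local [ 0.0007 -0.0345] z 0.0661 F loc [-1.68 11.91] Fz -2.34 op 0.006
world target [0.531 0.164 0.066] d cm [-0.07  0.15  0.01] rot deg [-0.52 -0.06 -0.28]
```

Request:
arm_command --plan '[{"claw":0,"dx":0,"dy":0.5,"dz":0,"twist":0},{"claw":0,"dx":0,"dy":0.7,"dz":0,"twist":0},{"claw":0,"dx":0,"dy":0.7,"dz":0,"twist":0}]'

```text
time_s: 5.43
position: [0.5324, 0.1646, 0.0663]
tcp_rot: [[0.952, -0.305, 0.01], [-0.306, -0.952, 0.019], [0.004, -0.022, -1.0]]
force: [3.0, 25.3, -4.8]
opening: 0.002
```

```bash
python3 -c "
from h import *
goto(0,-.02,.13)
"
```

```text
t 5.4333 local [ 0.0009 -0.0346] z 0.0663 F loc [-4.59 25.03] Fz -4.77 op 0.002
world target [0.536 0.179 0.13 ] d cm [-0.08 -1.6  -6.34] rot deg [-1.24 -0.22 -0.59]
```

Request:
arm_command --plan '[{"claw":0,"dx":0,"dy":-0.6,"dz":0,"twist":-0.6},{"claw":0,"dx":0,"dy":-1.6,"dz":0,"twist":-0.6},{"claw":0,"dx":0,"dy":-1.6,"dz":-2,"twist":-0.6},{"claw":0,"dx":0,"dy":-1.6,"dz":-4.5,"twist":-0.6},{"claw":0,"dx":0,"dy":-1.6,"dz":-6.5,"twist":-0.6},{"claw":0,"dx":0,"dy":-1.6,"dz":-6.5,"twist":-0.6},{"claw":0,"dx":0,"dy":-1.6,"dz":-6.5,"twist":-0.6}]'

```text
time_s: 6.02
position: [0.5375, 0.1785, 0.1327]
tcp_rot: [[0.955, -0.296, 0.013], [-0.296, -0.955, 0.019], [0.007, -0.022, -1.0]]
force: [0.9, 0.0, -0.0]
opening: 0.004
```

```bash
python3 -c "
from h import *
goto(0,-.096,.13)
"
```

```text
t 6.0167 local [ 0.0016 -0.0199] z 0.1327 F loc [0.8  0.29] Fz -0.0 op 0.004
world target [0.513 0.106 0.13 ] d cm [-0.16  7.61  0.1 ] rot deg [-1.26 -0.38  0.  ]
```

Request:
arm_command --plan '[{"claw":0,"dx":-0.2,"dy":2,"dz":0,"twist":0},{"claw":0,"dx":-0.2,"dy":5,"dz":0,"twist":0},{"claw":0,"dx":-0.2,"dy":7.6,"dz":0,"twist":0},{"claw":0,"dx":-0.2,"dy":7.6,"dz":0,"twist":0},{"claw":0,"dx":-0.2,"dy":7.6,"dz":0,"twist":0},{"claw":0,"dx":-0.2,"dy":7.6,"dz":0,"twist":0}]'

```text
time_s: 6.52
position: [0.5129, 0.1065, 0.1302]
tcp_rot: [[0.955, -0.296, 0.012], [-0.296, -0.955, 0.019], [0.005, -0.022, -1.0]]
force: [0.8, 0.3, -0.3]
opening: 0.002
```

```bash
python3 -c "
from h import *
im=bot.capture('top');cv2.imwrite('pics/t5.png',cv2.resize(im[150:225,150:250,::-1],None,fx=8,fy=8,interpolation=cv2.INTER_CUBIC))
im=bot.capture('scene');cv2.imwrite('pics/s5.png',cv2.resize(im[170:250,260:380,::-1],None,fx=6,fy=6,interpolation=cv2.INTER_CUBIC))
goto(0,-.096,.066)
"
```

```text
t 6.6167 local [-0.0003 -0.0953] z 0.1306 F loc [0.61 0.1 ] Fz 0.75 op 0.002
world target [0.513 0.106 0.066] d cm [-0.01  0.22  6.45] rot deg [-1.26 -0.36  0.05]
```

View pics/t5.png

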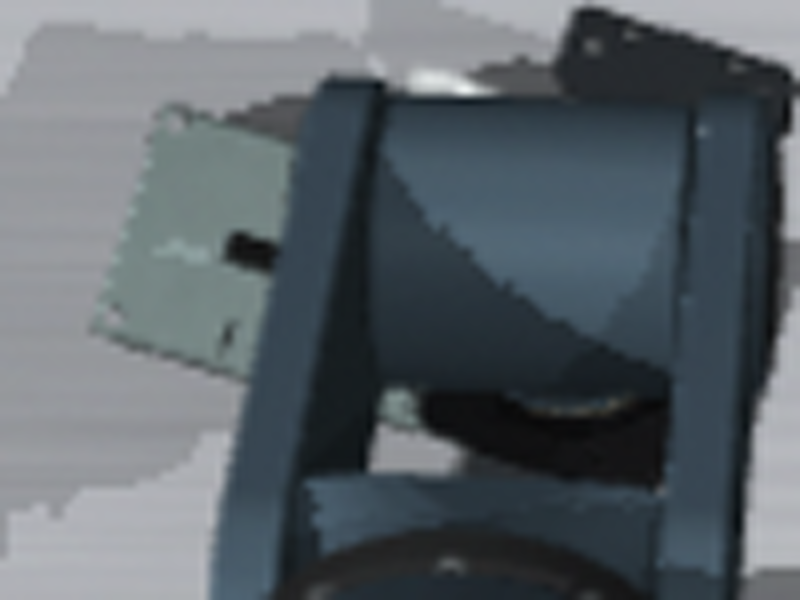

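View pics/s5.png

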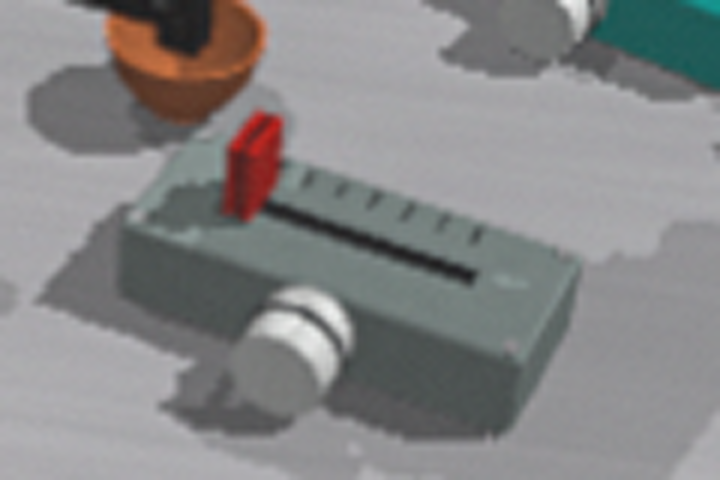

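```bash
python3 -c "
from h import *
P=bot.read_state()['position'];print((proj('scene',P)-[260,170])*6)
"
```

```text
[[182.91130858  40.50842524]]
```

Request:
arm_command --plan '[{"claw":0,"dx":0,"dy":0.2,"dz":2.5,"twist":0},{"claw":0,"dx":0,"dy":0.2,"dz":4.5,"twist":0},{"claw":0,"dx":0,"dy":0.2,"dz":5.5,"twist":0},{"claw":0,"dx":0,"dy":0.2,"dz":6.4,"twist":0},{"claw":0,"dx":0,"dy":0.2,"dz":6.4,"twist":0},{"claw":0,"dx":0,"dy":0.2,"dz":6.4,"twist":0}]'

```text
time_s: 7.12
position: [0.5136, 0.1068, 0.0664]
tcp_rot: [[0.956, -0.294, 0.012], [-0.294, -0.955, 0.019], [0.006, -0.022, -1.0]]
force: [0.1, -0.1, -0.2]
opening: 0.001
```

```bash
python3 -c "
from h import *
im=bot.capture('scene');cv2.imwrite('pics/s6.png',cv2.resize(im[150:250,240:380,::-1],None,fx=5,fy=5,interpolation=cv2.INTER_CUBIC))
goto(0,-.085,.066)
"
```

```text
t 7.1667 local [ 0.0004 -0.0954] z 0.0669 F loc [0.26 0.3 ] Fz -0.08 op 0.003
world target [0.517 0.117 0.066] d cm [-0.04 -1.04  0.11] rot deg [-1.28 -0.4   0.07]
```

View pics/s6.png

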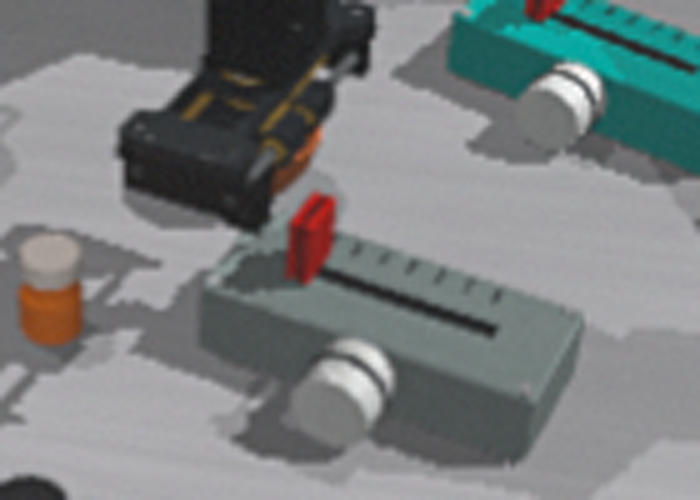

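Request:
arm_command --plan '[{"claw":0,"dx":0,"dy":-0.5,"dz":0.1,"twist":0},{"claw":0,"dx":0,"dy":-1,"dz":0.1,"twist":0},{"claw":0,"dx":0,"dy":-1.4,"dz":0.1,"twist":0},{"claw":0,"dx":0,"dy":-1.7,"dz":0.1,"twist":0},{"claw":0,"dx":0,"dy":-1.7,"dz":0.1,"twist":0},{"claw":0,"dx":0,"dy":-1.7,"dz":0.1,"twist":0}]'

```text
time_s: 7.67
position: [0.5191, 0.1233, 0.0665]
tcp_rot: [[0.956, -0.294, 0.014], [-0.294, -0.956, 0.019], [0.007, -0.022, -1.0]]
force: [-0.9, 0.4, 0.6]
opening: 0.008
```

```bash
python3 -c "
from h import *
goto(0,-.07,.066)
"
```

```text
t 7.6667 local [ 0.0005 -0.0781] z 0.0665 F loc [-0.92  0.08] Fz 0.64 op 0.008
world target [0.521 0.131 0.066] d cm [-0.04 -0.81  0.07] rot deg [-1.28 -0.43  0.11]
```

Request:
arm_command --plan '[{"claw":0,"dx":0,"dy":-0.2,"dz":0,"twist":0},{"claw":0,"dx":0,"dy":-0.4,"dz":0,"twist":0},{"claw":0,"dx":0,"dy":-0.5,"dz":0,"twist":0},{"claw":0,"dx":0,"dy":-0.5,"dz":0,"twist":0}]'

```text
time_s: 8.0
position: [0.5207, 0.1282, 0.0666]
tcp_rot: [[0.956, -0.294, 0.014], [-0.294, -0.956, 0.019], [0.008, -0.022, -1.0]]
force: [0.1, 0.0, -0.4]
opening: 0.005
```

```bash
python3 -c "
from h import *
goto(0,-.07,.066)
"
```

```text
t 8.0 local [ 0.0005 -0.0729] z 0.0666 F loc [0.1  0.05] Fz -0.35 op 0.005
world target [0.521 0.131 0.066] d cm [-0.05 -0.29  0.06] rot deg [-1.29 -0.43  0.12]
```

Request:
arm_command --plan '[{"claw":0,"dx":0,"dy":-0.2,"dz":0,"twist":0},{"claw":0,"dx":0,"dy":-0.3,"dz":0,"twist":0},{"claw":0,"dx":0,"dy":-0.3,"dz":0,"twist":0}]'

```text
time_s: 8.25
position: [0.5212, 0.1301, 0.0666]
tcp_rot: [[0.956, -0.293, 0.013], [-0.293, -0.956, 0.018], [0.007, -0.02, -1.0]]
force: [-0.0, -4.0, -0.0]
opening: 0.007
```

```bash
python3 -c "
from h import *
goto(0,-.07,.066)
"
```

```text
t 8.25 local [ 0.0004 -0.0709] z 0.0666 F loc [ 1.18 -3.86] Fz -0.01 op 0.007
world target [0.521 0.131 0.066] d cm [-0.04 -0.09  0.06] rot deg [-1.17 -0.4   0.17]
```

Request:
arm_command --plan '[{"claw":0,"dx":0,"dy":-0.2,"dz":0,"twist":0},{"claw":0,"dx":0,"dy":-0.2,"dz":0,"twist":0},{"claw":0,"dx":0,"dy":-0.2,"dz":0,"twist":0}]'

```text
time_s: 8.5
position: [0.5217, 0.1317, 0.0666]
tcp_rot: [[0.956, -0.293, 0.012], [-0.293, -0.956, 0.017], [0.007, -0.02, -1.0]]
force: [-0.1, -3.7, 1.0]
opening: 0.005
```

```bash
python3 -c "
from h import *
goto(0,-.06,.066)
"
```

```text
t 8.5 local [ 0.0004 -0.0693] z 0.0666 F loc [ 0.95 -3.56] Fz 1.02 op 0.005
world target [0.524 0.141 0.066] d cm [-0.03 -0.93  0.08] rot deg [-1.14 -0.39  0.18]
```

Request:
arm_command --plan '[{"claw":0,"dx":0,"dy":-0.2,"dz":0,"twist":0},{"claw":0,"dx":0,"dy":-0.4,"dz":0,"twist":0},{"claw":0,"dx":0,"dy":-0.4,"dz":0,"twist":0}]'

```text
time_s: 8.75
position: [0.5232, 0.1363, 0.0666]
tcp_rot: [[0.956, -0.293, 0.013], [-0.294, -0.956, 0.018], [0.007, -0.021, -1.0]]
force: [0.6, 0.5, -0.0]
opening: 0.005
```

```bash
python3 -c "
from h import *
goto(0,-.06,.066)
"
```

```text
t 8.75 local [ 0.0004 -0.0644] z 0.0666 F loc [0.46 0.64] Fz -0.04 op 0.005
world target [0.524 0.141 0.066] d cm [-0.04 -0.44  0.07] rot deg [-1.22 -0.4   0.14]
```

Request:
arm_command --plan '[{"claw":0,"dx":0,"dy":-0.2,"dz":0,"twist":0},{"claw":0,"dx":0,"dy":-0.4,"dz":0,"twist":0},{"claw":0,"dx":0,"dy":-0.4,"dz":0,"twist":0}]'

```text
time_s: 9.0
position: [0.5247, 0.141, 0.0668]
tcp_rot: [[0.956, -0.293, 0.014], [-0.293, -0.956, 0.019], [0.008, -0.022, -1.0]]
force: [0.5, -0.6, -0.4]
opening: 0.007
```

```bash
python3 -c "
from h import *
goto(0,-.06,.066)
"
```

```text
t 9.0 local [ 0.0005 -0.0595] z 0.0668 F loc [ 0.69 -0.42] Fz -0.37 op 0.007
world target [0.524 0.141 0.066] d cm [-0.05  0.05  0.08] rot deg [-1.27 -0.43  0.15]
```

Request:
arm_command --plan '[{"claw":0,"dx":0,"dy":-0.2,"dz":0.1,"twist":0},{"claw":0,"dx":0,"dy":-0.3,"dz":0.1,"twist":0},{"claw":0,"dx":0,"dy":-0.3,"dz":0.1,"twist":0}]'

```text
time_s: 9.25
position: [0.5257, 0.1443, 0.0658]
tcp_rot: [[0.956, -0.293, 0.014], [-0.293, -0.956, 0.019], [0.008, -0.022, -1.0]]
force: [0.1, 0.1, -1.4]
opening: 0.01
```

```bash
python3 -c "
from h import *
im=bot.capture('scene');cv2.imwrite('pics/s7.png',cv2.resize(im[150:250,240:380,::-1],None,fx=5,fy=5,interpolation=cv2.INTER_CUBIC))
goto(0,-.051,.066)
"
```

```text
t 9.3 local [ 0.0005 -0.0562] z 0.0658 F loc [ 0.72 -0.04] Fz -0.59 op 0.001
world target [0.527 0.149 0.066] d cm [-0.04 -0.52 -0.01] rot deg [-1.28 -0.43  0.17]
```

View pics/s7.png

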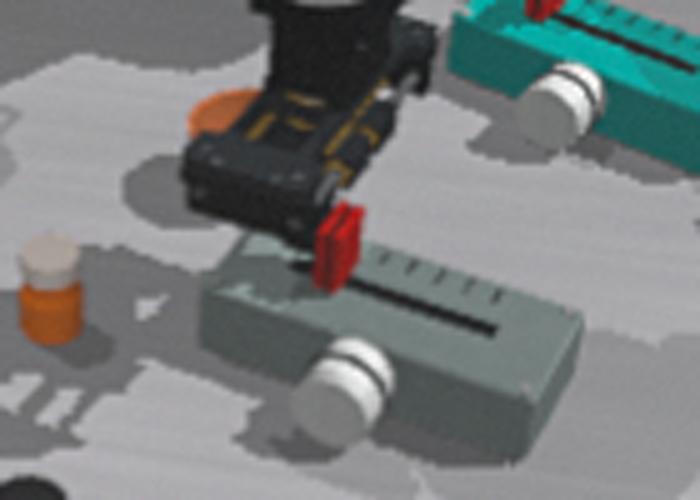

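Request:
arm_command --plan '[{"claw":0,"dx":0,"dy":-0.2,"dz":0,"twist":0},{"claw":0,"dx":0,"dy":-0.4,"dz":0,"twist":0},{"claw":0,"dx":0,"dy":-0.4,"dz":0,"twist":0}]'

```text
time_s: 9.55
position: [0.5265, 0.1473, 0.0658]
tcp_rot: [[0.956, -0.292, 0.013], [-0.292, -0.956, 0.018], [0.007, -0.021, -1.0]]
force: [-1.3, -2.6, 0.1]
opening: 0.005
```

```bash
python3 -c "
from h import *
goto(0,-.04,.066)
"
```

```text
t 9.55 local [ 0.0003 -0.053 ] z 0.0658 F loc [-0.49 -2.86] Fz 0.11 op 0.005
world target [0.53  0.16  0.066] d cm [-0.03 -1.3   0.01] rot deg [-1.18 -0.4   0.21]
```

The picture shows the lever one tick along, at crop (338,250), which is the first click. I feel contact again at ly -53 mm, as expected. On to the second.

Request:
arm_command --plan '[{"claw":0,"dx":0,"dy":-0.2,"dz":0,"twist":0},{"claw":0,"dx":0,"dy":-0.4,"dz":0,"twist":0},{"claw":0,"dx":0,"dy":-0.6,"dz":0,"twist":0},{"claw":0,"dx":0,"dy":-0.6,"dz":0,"twist":0}]'

```text
time_s: 9.88
position: [0.5285, 0.1536, 0.066]
tcp_rot: [[0.956, -0.293, 0.013], [-0.293, -0.956, 0.019], [0.007, -0.022, -1.0]]
force: [-0.7, -0.3, 0.3]
opening: 0.005
```

```bash
python3 -c "
from h import *
goto(0,-.041,.066)
"
```

```text
t 9.8833 local [ 0.0004 -0.0464] z 0.066 F loc [-0.54 -0.48] Fz 0.28 op 0.005
world target [0.53  0.159 0.066] d cm [-0.04 -0.54  0.01] rot deg [-1.24 -0.42  0.18]
```

Request:
arm_command --plan '[{"claw":0,"dx":0,"dy":-0.2,"dz":0,"twist":0},{"claw":0,"dx":0,"dy":-0.4,"dz":0,"twist":0},{"claw":0,"dx":0,"dy":-0.5,"dz":0,"twist":0},{"claw":0,"dx":0,"dy":-0.5,"dz":0,"twist":0}]'

```text
time_s: 10.22
position: [0.5302, 0.159, 0.0662]
tcp_rot: [[0.956, -0.292, 0.014], [-0.293, -0.956, 0.019], [0.008, -0.022, -1.0]]
force: [-0.5, 0.4, -0.5]
opening: 0.003
```

```bash
python3 -c "
from h import *
goto(0,-.041,.066)
im=bot.capture('scene');cv2.imwrite('pics/s8.png',cv2.resize(im[150:250,240:380,::-1],None,fx=5,fy=5,interpolation=cv2.INTER_CUBIC))
"
```

```text
t 10.2167 local [ 0.0005 -0.0407] z 0.0662 F loc [-0.62  0.19] Fz -0.51 op 0.003
world target [0.53  0.159 0.066] d cm [-0.05  0.03  0.02] rot deg [-1.28 -0.44  0.19]
```

View pics/s8.png

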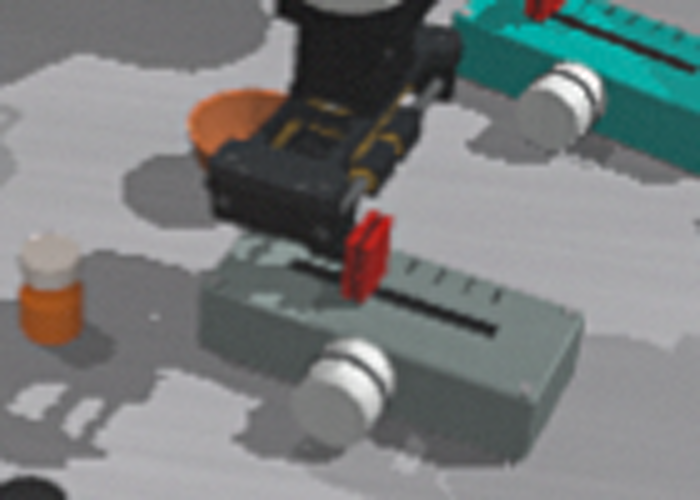

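The lever is in the second click, with four ticks still visible beyond it. Now the third, in small steps.

Request:
arm_command --plan '[{"claw":0,"dx":0,"dy":-0.2,"dz":0,"twist":0},{"claw":0,"dx":0,"dy":-0.4,"dz":0,"twist":0},{"claw":0,"dx":0,"dy":-0.6,"dz":0,"twist":0},{"claw":0,"dx":0,"dy":-0.7,"dz":0,"twist":0},{"claw":0,"dx":0,"dy":-0.7,"dz":0,"twist":0}]'

```text
time_s: 10.68
position: [0.5319, 0.1646, 0.0663]
tcp_rot: [[0.957, -0.291, 0.013], [-0.292, -0.956, 0.017], [0.007, -0.02, -1.0]]
force: [-0.7, -3.4, 1.3]
opening: 0.003
```

```bash
python3 -c "
from h import *
goto(0,-.027,.066)
"
```

```text
t 10.6833 local [ 0.0004 -0.0348] z 0.0663 F loc [ 0.31 -3.45] Fz 1.27 op 0.003
world target [0.534 0.172 0.066] d cm [-0.03 -0.78  0.04] rot deg [-1.15 -0.41  0.25]
```

Request:
arm_command --plan '[{"claw":0,"dx":0,"dy":-0.2,"dz":0,"twist":0},{"claw":0,"dx":0,"dy":-0.4,"dz":0,"twist":0},{"claw":0,"dx":0,"dy":-0.6,"dz":0,"twist":0},{"claw":0,"dx":0,"dy":-0.6,"dz":0,"twist":0}]'

```text
time_s: 11.02
position: [0.5339, 0.171, 0.0664]
tcp_rot: [[0.956, -0.292, 0.013], [-0.292, -0.956, 0.018], [0.008, -0.021, -1.0]]
force: [0.2, 0.0, -0.1]
opening: 0.007
```

```bash
python3 -c "
from h import *
goto(0,-.023,.066)
"
```

```text
t 11.0167 local [ 0.0005 -0.0282] z 0.0664 F loc [0.22 0.1 ] Fz -0.14 op 0.007
world target [0.535 0.176 0.066] d cm [-0.05 -0.52  0.05] rot deg [-1.21 -0.43  0.22]
```

Next I move to ly ≈ -23 mm, which is past the jump at -24.5 mm and well short of the next hump at about -8 mm.

Request:
arm_command --plan '[{"claw":0,"dx":0,"dy":-0.2,"dz":0,"twist":0},{"claw":0,"dx":0,"dy":-0.4,"dz":0,"twist":0},{"claw":0,"dx":0,"dy":-0.5,"dz":0,"twist":0},{"claw":0,"dx":0,"dy":-0.5,"dz":0,"twist":0}]'

```text
time_s: 11.35
position: [0.5356, 0.1764, 0.0666]
tcp_rot: [[0.956, -0.292, 0.014], [-0.292, -0.956, 0.018], [0.008, -0.022, -1.0]]
force: [1.0, -0.3, -0.1]
opening: 0.0
```

```bash
python3 -c "
from h import *
im=bot.capture('scene');cv2.imwrite('pics/s9.png',cv2.resize(im[150:250,240:380,::-1],None,fx=5,fy=5,interpolation=cv2.INTER_CUBIC))
goto(0,-.05,.066)
"
```

```text
t 11.4 local [ 0.0004 -0.0227] z 0.0665 F loc [-0.49 -0.39] Fz -1.29 op 0.004
world target [0.527 0.15  0.066] d cm [-0.05  2.73 -0.01] rot deg [-1.23 -0.44  0.24]
```

View pics/s9.png

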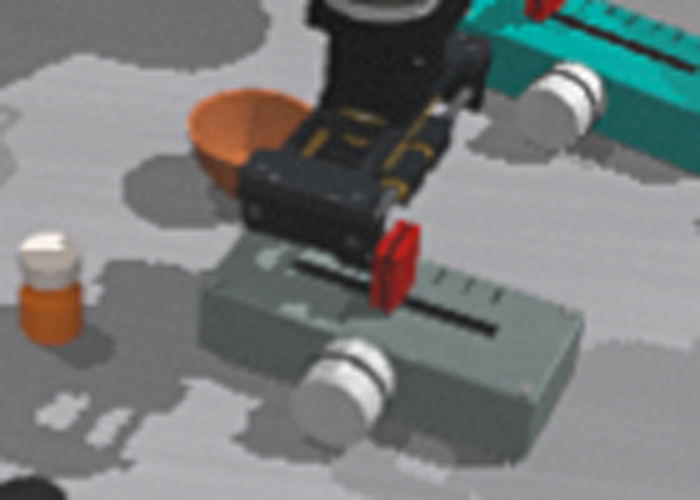

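The lever is in the third click, at crop (397,265). That is one even step of about 30 px on from (367,257), and three ticks are visible beyond it. I'll back off and lift.

Request:
arm_command --plan '[{"claw":0,"dx":0,"dy":1,"dz":0,"twist":0},{"claw":0,"dx":0,"dy":2.7,"dz":0,"twist":0},{"claw":0,"dx":0,"dy":2.7,"dz":0,"twist":0},{"claw":0,"dx":0,"dy":2.7,"dz":-3,"twist":0},{"claw":0,"dx":0,"dy":2.7,"dz":-7,"twist":0},{"claw":0,"dx":0,"dy":2.7,"dz":-10,"twist":0},{"claw":0,"dx":0,"dy":7,"dz":-10,"twist":0},{"claw":0,"dx":0,"dy":7,"dz":-10,"twist":0}]'

```text
time_s: 12.07
position: [0.5133, 0.1039, 0.1669]
tcp_rot: [[0.956, -0.293, 0.016], [-0.293, -0.956, 0.016], [0.011, -0.02, -1.0]]
force: [-0.9, -0.1, -0.3]
opening: 0.0
```

Request:
arm_command --plan '[{"claw":0,"dx":0,"dy":8,"dz":-2,"twist":0},{"claw":0,"dx":0,"dy":8,"dz":-2,"twist":0},{"claw":0,"dx":0,"dy":8,"dz":-2,"twist":0},{"claw":0,"dx":0,"dy":8,"dz":-2,"twist":0},{"claw":0,"dx":0,"dy":8,"dz":-2,"twist":0},{"claw":0,"dx":0,"dy":8,"dz":-2,"twist":0}]'

```text
time_s: 12.57
position: [0.4895, 0.028, 0.1849]
tcp_rot: [[0.956, -0.292, 0.015], [-0.293, -0.956, 0.017], [0.01, -0.02, -1.0]]
force: [-0.2, -0.3, -0.5]
opening: 0.003
```

```bash
python3 -c "
from h import *
a=bot.capture('scene');cv2.imwrite('pics/s10.png',cv2.resize(a[130:260,90:400,::-1],None,fx=2.5,fy=2.5,interpolation=cv2.INTER_CUBIC))
b=bot.capture('top');cv2.imwrite('pics/t10.png',cv2.resize(b[90:330,110:450,::-1],None,fx=2.3,fy=2.3))
# lever by colour, top face centre
for n,im in(('scene',a),('top',b)):
    m=((im[:,:,0]>110)&(im[:,:,1]<70)&(im[:,:,2]<70)).astype('uint8')
    k,l,st,c=cv2.connectedComponentsWithStats(m)
    print(n,[(st[i][4],c[i].round(1)) for i in range(1,k) if st[i][4]>8])
goto(0,0,.2)
" ; python3 - <<'E'
import sys;sys.path.insert(0,'.')
from h import *
c,s=np.cos(YAW),np.sin(YAW)
for j in range(2,5):
    w=np.r_[C+np.array([[c,-s],[s,c]])@[0,-.054+.018*j],.072];print(j,proj('scene',w),proj('top',w))
E
```

```text
scene [(np.int32(56), array([106.6, 138.6])), (np.int32(61), array([350.1, 145.8])), (np.int32(9), array([299.9, 172.8])), (np.int32(12), array([441.2, 178.4])), (np.int32(79), array([319.9, 201.5]))]
top [(np.int32(53), array([196.2, 185. ])), (np.int32(58), array([167.7, 306.5]))]
t 12.6667 local [ 0.0002 -0.1775] z 0.1849 F loc [-0.73 -0.87] Fz -0.09 op 0.008
world target [0.542 0.198 0.2  ] d cm [  0.07 -17.78  -1.16] rot deg [-1.15 -0.55  0.25]
2 [[313.23263961 200.72558492]] [[203.59170179 187.52776044]]
3 [[318.9256209  202.64639095]] [[197.70855177 185.72004924]]
4 [[324.68542161 204.5901196 ]] [[191.82863686 183.9134368 ]]
```

View pics/s10.png

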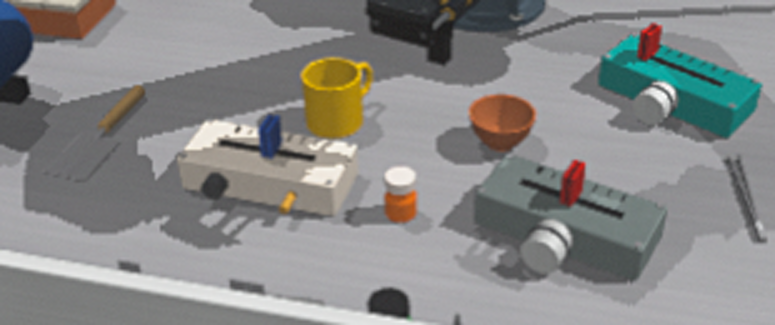

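View pics/t10.png

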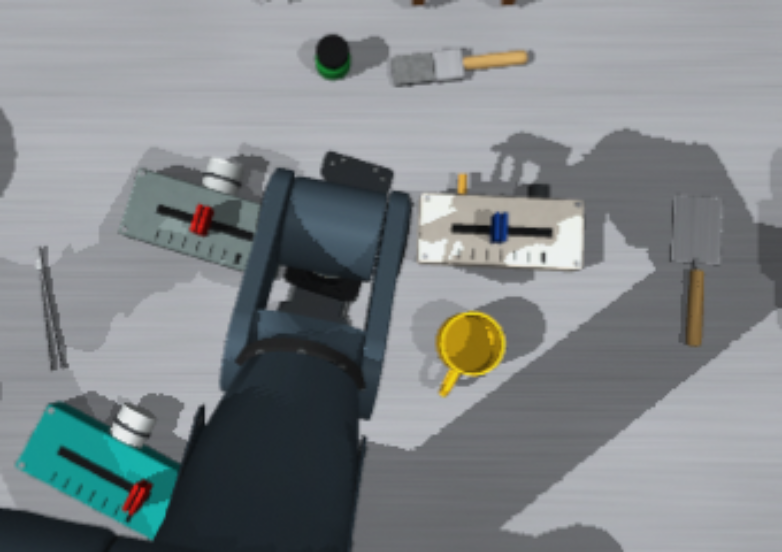

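```bash
python3 -c "
from rig import bot
print(bot.hand_in())"
```

```text
the job is handed in; nothing more can be done
None
```

The red lever on the grey damper now rests in the third click from the shut end, and I handed the job in at about 12.7 s. I only pushed it, with the gripper closed and from one side at a time.

- **Shutting:** I pushed the lever back until it met the stop. The force rose to 25 N with no further movement, and a picture showed it at the shut end.
- **Opening:** I pushed it open one click at a time. The force rose and fell away at each click, and a picture after each one showed the lever one tick further, ending with three ticks visible beyond it. My fingertip stopped about 14 mm short of where it could have pushed the lever past the third.
- **Last check:** With the arm clear, the lever was within about 1.7 px of the computed third-click position in both cameras, where one click is about 6 px. The small offset points slightly towards open.
- **Other items:** In the last pictures the blue lever, mug, bowl, jars and tools looked unmoved. The arm hid the bowl from the top camera, so I checked it only in the scene camera.
- **Disagreement:** The stop came about 2 mm from where I predicted, so I timed the opening pushes from felt contact.

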